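# Bolt the specimen chest shut

### The job

Shut the lid of the grey specimen chest by pressing it gently fully down. Then lift the handle of the barrel bolt out of its notch, slide the bolt through the staple on the lid, feel for the other notch with light pressure and drop the handle fully down into it without forcing it. Leave the other things on the worktop where they are.

Things in the scene. Friction and masses are not known exactly. Their poses are not given: they have to be found in the camera images.
- chest: Grey metal chest, 208 x 100 mm, 70 mm high, fixed. Origin: centre of its underside; x along the bolt from the solid lock end (x -105 to 3 mm, deck at z 70 mm) to the lid (x 5 to 102 mm), y left of x, z up. Bolt axis parallel to x at y -35, z 81 mm. Withdrawn, the bolt's handle is at x -75 mm and points to -y, beyond the side wall (y -50 mm). Bolt guides up to z 87 mm at x -94 and -10 mm.
- lid (a joint): Angle of the lid (rad): 0 shut, grows as it opens; 0.3 to 0.55 at the start. A 97 x 98 mm plate, hinged at the chest's far edge (axis along y at x 102, z 68 mm). The stiff hinge keeps it where it is left; 1 to 3 N down on its top shuts it.
- lid_top (a point): Point on the lid's upper face, beside the staple, 70 mm from the hinge axis; with the lid shut it is at chest x 32, y 22, z 70 mm. A good place to press.
- staple (a point): Centre of the opening of the staple, a steel bracket at the lid's free edge: 14 mm along x, 23 mm wide, 24 mm high over the lid, opening 15 mm wide for the 10 mm bolt. With the lid shut it is at chest x 21, y -35, z 81 mm, in line with the bolt, which cannot pass through it otherwise.
- bolt (a joint): Travel of the bolt (m): about 0 withdrawn, grows as it slides along chest +x; mechanical end at 0.070. Friction 2.5 N. At 0.020 the tip enters the staple, past 0.035 it is right through.
- handle (a joint): Angle of the handle about the bolt's axis (rad): 0 fully down (level, seated in a notch), grows as it is lifted; end stop 1.3. Above 0.80 it passes over the plates between the notches; resting on top of them it reads about 0.55 to 0.80. The pivot is stiff: the handle stays where it is left; about 1 N up or down at the grip point turns it.
- handle_grip (a point): Grip point on the handle, a square steel bar of 8 x 8 mm, 40 mm from the bolt's axis (free bar from 20 to 51 mm, then a 14 mm ball). At first at chest x -75, y -75, z 81 mm, with free space below it beside the chest. It moves with the bolt's travel and, when lifted, on a circle of 40 mm radius about the bolt's axis. The x axis of this point is that of the chest.
- notch_plate: Two 3 mm upright steel plates (origin and axes those of the chest) at y -47 to -50 and -51 to -54 mm, top edges at z 87 mm. They spoil if the handle is forced on them with over 35 N. The first has the notch of the withdrawn bolt, at x -75 mm. Each notch is 11 mm wide, with its floor where the handle lies level.
- far_plate (a point): Nominal middle of the second plate's range (chest x -25, y -52, z 81 mm). This plate can be set along x by slotted holes and has the notch for the thrown bolt. Its setting is not measured: the notch lies within 10 mm either way of this point, i.e. at a bolt travel of 0.040 to 0.060, and must be felt for with light downward pressure on the handle.
- weight: Bystander: brass balance weight, 29 mm across, 42 mm high. Origin: centre of its underside. To be left alone.
- oil: Bystander: small bottle with a black cap, 34 mm across, 60 mm high. Origin: centre of its underside. To be left alone.
- beaker1: Bystander: glass beaker, 53 mm across, 69 mm high. Origin: centre of its underside. To be left alone.

How it is judged (in metres and radians):
On the way, in this order (a step that is already met when the one before it is completed fails the run):
1. the lid is pressed fully shut, with the bolt still withdrawn and its handle down (value of joint lid below 0.03 rad and value of joint bolt below 0.006 m and value of joint handle below 0.2 rad), for 0.2 s.
2. the handle is lifted out of the first notch, the bolt still withdrawn (value of joint lid below 0.04 rad and value of joint handle above 0.5 rad and value of joint bolt below 0.02 m), for 0.05 s.
3. the bolt is slid into the staple with its handle up (value of joint lid below 0.04 rad and value of joint handle above 0.4 rad and value of joint bolt above 0.028 m), for 0.05 s.
At the end, for the whole second after the job is handed in: The lid is shut (within 0.04 rad), the bolt is through the staple (travel 36 to 64 mm) and its handle is down in the far notch (within 0.15 rad of fully down), all at rest (value of joint lid below 0.04 rad and value of joint bolt between 0.036 and 0.064 m and value of joint handle below 0.15 rad and velocity of joint handle below 0.1 rad/s and velocity of joint bolt below 0.02 m/s); the robot touches nothing.
It fails at once if the handle is forced against the notch plates with more than 35 N (contact force between handle and notch_plate above 35 N).
It fails at once if the lid is pressed with more than 60 N (contact force between the fingers and lid above 60 N).
It fails at once if a bystander is moved by more than 30 mm (distance of any of weight, oil, beaker1 from where it was at the start of the episode above 0.03 m).
It also fails if it takes over 64 s, if anything falls off the work surface, if the arm or the gripper's body presses on something with over 40 N, if the wrist force passes 120 N, or if a joint passes its speed limit or range.

### The arm

A 6-joint arm with a two-finger parallel gripper is mounted at the origin on a cart in front of the work surface, level with it; the furniture and walls round the work are solid. World frame = base frame: x ahead of the robot, y to its left, z up, the work surface at z = 0. Lengths are in m, angles in degrees, forces in N, time in s.
With the tool pointing down it reaches from about 0.35 to 0.725 m from the base axis. Payload 6 kg.
Tool frame: the origin (TCP) lies between the finger pads; the fingertips stand 11 mm ahead of it and the grasp point (between the pads) lies 8 mm behind it; z points along the fingers, y is the line along which they close (so a half turn about z gives the same grasp; the last joint's range is limited). The gripper opens to 85 mm and grips with 20 to 120 N. Pads are 22 mm wide; open, the fingers measure 114 mm over their backs; the gripper's body (76 mm by 85 mm) begins 54 mm behind the grasp point. The pads swing forward as they close: fully open they stand 13 mm farther back than shut.
Start: joints at [-45.968, 2.303, 4.859, 0, -92.561, -19.12], TCP at [0.253, -0.544, 0.242] pointing down, gripper open.
Joint ranges: [-146.85, 146.85], [-73.84, 115.35], [-62.03, 85.46], [-188.31, 113.3], [-161.28, -10.13], [-171.36, 171.36]. Speed limits (degrees/s): [147.25, 147.25, 172.46, 180, 180, 180].

### API

Orientations are given as [roll, pitch, yaw] about the fixed x, y, z axes, in that order (R = Rz(yaw) Ry(pitch) Rx(roll)).
In Python, from workcell import sense, read_camera, camera_info, finish_job gives the robot as it stands.
- The arm moves only by the tool jog_arm, never from a script. Its argument "motion" is one flat list of numbers, 5 for each row, row after row: the gripper command: -1 is fully open, 1 is shut, values between are in proportion, then the shift along the world's x, y, z in m, then the turn about the world's z in rad. A call has 1 to 12 rows; each row shifts and turns the commanded pose from where the row before left it; what a row does not reach is not made up. A row lasts 1/12 s, in which the tool goes at most 41.7 mm and 7.16 degrees, less where a joint would pass 70% of its speed; a pose out of reach is approached as far as the arm can. A call is refused whole if a number of a shift passes 0.0417 or a number of a turn 0.125, either way. A call with a gripper value outside its range is refused whole. The fingers move at their own pace and stop on an object; "newtons" is the grip in N (left out, the last holds). Time passes only in rows, so rows that do not move let the fingers close. It gives the time, the measured TCP pose, the force, the opening and the grip force at its end, in the units of the state.
- sense(): the state, without advancing time (a new reading comes with each control period).
- read_camera(name): name is "side" or "top"; returns (picture, depth): 480x640x3 uint8, red, green, blue; 480x640 float32, m along the optical axis (not along the pixel's ray), 0 where there is no reading.
- camera_info(name): a dict with "vertical_fov" (degrees; the focal length in pixels is half the picture's height over the tangent of half this angle, whatever the lens; pixels are square), "cx", "cy" (the principal point, pixels), "k1" (the pictures are not rectified: a ray, as slopes to the right and down, at radius r is drawn at 1 + k1 r^2 times it, then the intrinsics apply), "R" (3x3) and "t" (3): a world point X has camera coordinates R X + t. Camera axes: x right, y down, z forward; pixel columns grow to the right and rows downward; lengths in m; the calibration is good to about 2 mm. A picture is of the moment at which its call begins. camera_info takes no time and is no camera call.
- finish_job(): hands the job in; it is judged then, once.
The state is a dict: "time_s": time; "qpos": joint angles; "joint_vel": joint speeds; "effort": joint torques, N m; "tool_pos": TCP position; "eef_rot": TCP orientation; "contact_force": force on the tool from outside, world axes, zero at the start; "torque": the same for the moment, N m; "opening": finger opening in m; "grip_force": force on a finger pad.
Only numpy, scipy, OpenCV 4.12 (cv2) and the standard library are available. Lean on these libraries where they do the work, as an engineer would, in place of code of your own. Each camera call takes 0.05 s, during which the arm holds its last target. There are 200 camera calls.

## Working session

There is one attempt and no reset: what is moved stays moved. The work goes in short steps, Python scripts to look and compute and a tool call to move; the robot and the scene stay as the last step left them, time stands still between calls to the robot, and variables do not carry over. Pictures are saved under pics/ and viewed, at most 10 in all, crops included, and the job is handed in when it is done.

Besides the shell and the picture viewer there is one more tool, called after "Call:" as name(argument=value, ...) on one line, values as JSON. jog_arm: Moves the arm, as the interface text tells. Its arguments: {"type":"object","properties":{"motion":{"type":"array","items":{"type":"number"}},"newtons":{"type":"number"}},"required":["motion"]}

```bash
mkdir -p pics; cat > h.py <<'E'
import numpy as np, cv2
from workcell import *
def cloud(n):
    p,d=read_camera(n); c=camera_info(n)
    f=240/np.tan(np.radians(c["vertical_fov"])/2)
    K=np.array([[f,0,c["cx"]],[0,f,c["cy"]],[0,0,1]])
    v,u=np.mgrid[0:480,0:640]
    s=cv2.undistortPoints(np.stack([u,v],-1).reshape(-1,1,2).astype(float),K,np.array([c["k1"],0,0,0.])).reshape(480,640,2)
    X=np.dstack([s,np.ones((480,640))])*d[...,None]
    W=(X-np.array(c["t"]))@np.array(c["R"])
    W[d==0]=np.nan
    return p,W
E
python3 - <<'E'
from h import *
for n in("top","side"):
    p,W=cloud(n); cv2.imwrite(f"pics/{n}0.png",p[...,::-1]); np.save(n+"0.npy",W)
print(sense())
E
```

```text
{'time_s': 0.1, 'qpos': array([-4.59674204e+01,  2.33759557e+00,  4.80812271e+00, -2.21659879e-02,
       -9.25594993e+01, -1.91186035e+01]), 'joint_vel': array([-0.0452656 , -0.09648395,  0.11218637,  0.05723102,  0.1131916 ,
        0.06060936]), 'effort': array([-5.56323503e-03, -3.69347870e+01,  3.48280156e+01,  6.95176005e+00,
       -4.63433113e-03,  1.16779060e-05]), 'tool_pos': array([ 0.25270156, -0.54390223,  0.24136006]), 'eef_rot': array([ 1.79908682e+02, -8.21660338e-03, -1.55085045e+02]), 'contact_force': array([ 0.02865541, -0.81592673,  0.24696616]), 'torque': array([0.00691173, 0.00282713, 0.01208943]), 'grip_force': 0.0, 'opening': 0.08526350179365126}
```

View pics/top0.png

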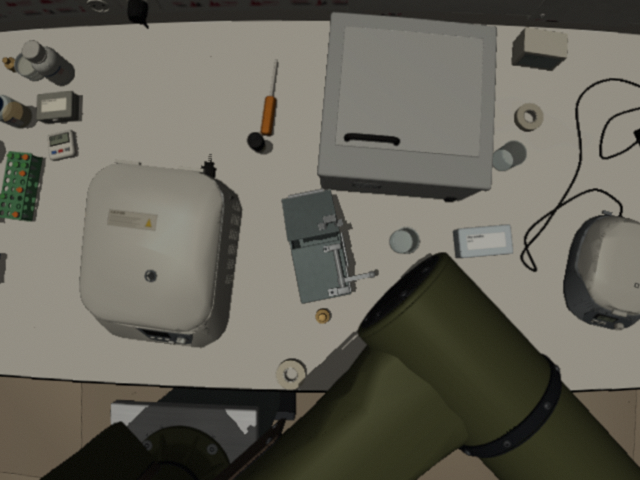

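View pics/side0.png

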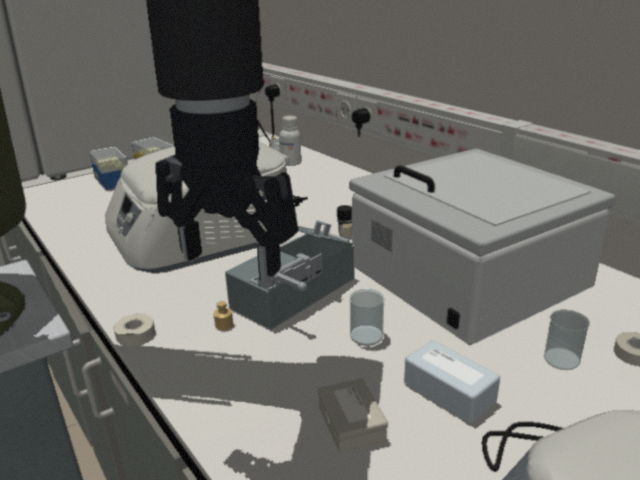

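The top view shows the chest at about (285-352, 190-303). The lid is at its upper end, the handle points right to a ball near (375, 273), the weight is at (323, 316) and the beaker at (403, 241).

```bash
python3 - <<'E'
from h import *
W=np.load("top0.npy")
m=np.zeros((480,640),bool); m[185:310,275:385]=1
z=W[...,2]
d=m&(abs(z-.07)<.004)
n,l,s,c=cv2.connectedComponentsWithStats(d.astype(np.uint8))
k=1+s[1:,4].argmax(); P=W[l==k][:,:2].astype(np.float32)
print(n,s[k],cv2.minAreaRect(P),cv2.boxPoints(cv2.minAreaRect(P)))
# lid/upper points
for (u,v) in [(375,273),(370,274),(360,277),(345,280),(347,295),(335,265),(290,200),(315,195),(292,235),(330,225),(300,300),(350,292),(323,314),(403,240),(300,215),(310,260)]:
    print((u,v),np.round(np.nanmedian(W[v-1:v+2,u-1:u+2].reshape(-1,3),0),4))
# side view deck
S=np.load("side0.npy"); zs=S[...,2]
C=np.nanmean(P,0); q=(abs(zs-.07)<.004)&(np.hypot(S[...,0]-C[0],S[...,1]-C[1])<.12)
print(q.sum(),cv2.minAreaRect(S[q][:,:2].astype(np.float32)))
p=cv2.imread("pics/top0.png")
cv2.imwrite("pics/crop0.png",cv2.resize(p[180:330,270:420],(600,600),interpolation=cv2.INTER_CUBIC))
E
```

```text
22 [ 291  237   61   67 2389] ((0.44595518708229065, -0.29042255878448486), (0.11168859153985977, 0.10198834538459778), 12.257596969604492) [[ 0.38055754 -0.25244704]
 [ 0.4022104  -0.35211036]
 [ 0.51135284 -0.32839808]
 [ 0.48969996 -0.22873476]]
(375, 273) [ 0.4402 -0.402   0.0029]
(370, 274) [ 0.4401 -0.3838  0.0863]
(360, 277) [ 0.4341 -0.3651  0.0856]
(345, 280) [ 0.4281 -0.3367  0.0853]
(347, 295) [ 0.3932 -0.3435  0.0014]
(335, 265) [ 0.456  -0.3175  0.0713]
(290, 200) [ 0.581  -0.2282  0.0746]
(315, 195) [ 0.5917 -0.2766  0.0728]
(292, 235) [ 0.5106 -0.2368  0.1105]
(330, 225) [ 0.5305 -0.3068  0.1091]
(300, 300) [ 0.3831 -0.2463  0.0018]
(350, 292) [ 0.4044 -0.3472  0.0711]
(323, 314) [ 0.3578 -0.2954  0.0405]
(403, 240) [ 0.5096 -0.46    0.0039]
(300, 215) [ 0.5499 -0.2494  0.0924]
(310, 260) [ 0.4649 -0.269   0.0707]
1053 ((0.47148412466049194, -0.29000887274742126), (0.16890613734722137, 0.10795142501592636), 10.618424415588379)
```

View pics/crop0.png

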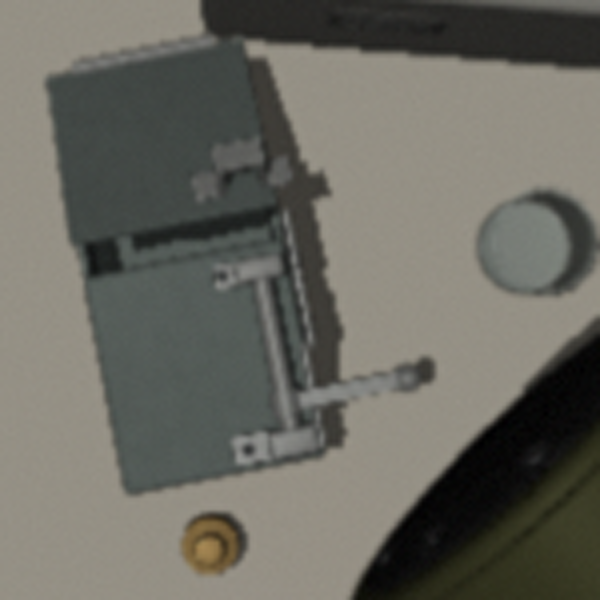

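The crop agrees with the chest pose: yaw is about 12°, the handle bar runs from (300, 398) to the ball at (425, 370), and the lid is ajar with its staple at (240, 165). I'll do one refinement before moving.

```bash
python3 - <<'E'
from h import *
W=np.load("top0.npy"); S=np.load("side0.npy")
a=np.radians(12.26); o=np.array([.4958,-.2796]); R=np.array([[np.cos(a),-np.sin(a)],[np.sin(a),np.cos(a)]])
for n,W in(("top",W),("side",S)):
    L=np.dstack([(W[...,:2]-o)@R,W[...,2:]]).reshape(-1,3)
    def sel(x,y,z): return L[(L[:,0]>x[0])&(L[:,0]<x[1])&(L[:,1]>y[0])&(L[:,1]<y[1])&(L[:,2]>z[0])&(L[:,2]<z[1])]
    for nm,b in dict(handle=((-.1,-.05),(-.085,-.06),(.078,.093)),lid=((.012,.09),(0,.04),(.072,.13)),deck=((-.1,-.02),(0,.04),(.06,.08)),bolt=((-.06,-.03),(-.045,-.025),(.08,.095)),back=((-.095,-.03),(.044,.058),(.02,.066))).items():
        q=sel(*b)
        if len(q): print(n,nm,len(q),np.round(np.median(q,0),4),np.round(q.min(0),3),np.round(q.max(0),3))
        if nm=="lid" and len(q): print("slope",np.arctan(np.polyfit(q[:,0],q[:,2],1)))
W=np.load("top0.npy")
for nm,(v0,v1,u0,u1) in dict(box=(10,195,315,498),left=(160,350,80,240)).items():
    w=W[v0:v1,u0:u1].reshape(-1,3); w=w[w[:,2]>.05]; print(nm,np.round(np.nanpercentile(w,[1,50,99],axis=0),3))
E
```

```text
top handle 57 [-0.0773 -0.0726  0.0851] [-0.081 -0.085  0.081] [-0.073 -0.06   0.088]
top lid 792 [0.0503 0.0199 0.0968] [0.014 0.    0.075] [0.09  0.04  0.117]
slope [-0.48100289  0.12238659]
top deck 850 [-0.0601  0.02    0.0701] [-0.1    0.     0.066] [-0.02   0.04   0.074]
top bolt 83 [-0.0445 -0.034   0.085 ] [-0.06  -0.039  0.081] [-0.03  -0.029  0.088]
top back 2 [-0.0735  0.0511  0.0652] [-0.078  0.051  0.065] [-0.069  0.051  0.066]
side handle 96 [-0.0807 -0.0734  0.0845] [-0.083 -0.085  0.078] [-0.074 -0.06   0.087]
side lid 35 [0.0545 0.0189 0.0946] [0.021 0.    0.078] [0.087 0.038 0.112]
slope [-0.48802095  0.12296287]
side deck 302 [-0.0802  0.023   0.0703] [-0.1    0.     0.068] [-0.021  0.04   0.073]
side bolt 84 [-0.0442 -0.0396  0.0848] [-0.06  -0.043  0.081] [-0.03  -0.032  0.088]
box [[ 0.595 -0.594  0.074]
 [ 0.736 -0.44   0.182]
 [ 0.944 -0.292  0.202]]
left [[ 0.305 -0.122  0.063]
 [ 0.475 -0.01   0.173]
 [ 0.631  0.134  0.185]]
```

Call:
jog_arm(motion=[1,0.0225,0.0244,0,0.1123,1,0.0225,0.0244,0,0.1123,1,0.0225,0.0244,0,0.1123,1,0.0225,0.0244,0,0.1123,1,0.0225,0.0244,0,0.1123,1,0.0225,0.0244,0,0.1123,1,0.0225,0.0244,0,0.1123,1,0.0225,0.0244,0,0.1123,1,0.0225,0.0244,0,0.1123,1,0.0225,0.0244,0,0.1123,1,0.0225,0.0244,0,0.1123,1,0.0225,0.0244,0,0.1123], newtons=25)

```text
time_s: 1.1
tool_pos: [0.5235, -0.2498, 0.2419]
eef_rot: [180.0, 0.0, -77.5]
contact_force: [0.7, 0.0, -0.1]
opening: 0.0001
grip_force: 0.0
```

Call:
jog_arm(motion=[1,0,0,-0.029,0,1,0,0,-0.029,0,1,0,0,-0.029,0,1,0,0,-0.027,0,1,0,0,-0.005,0,1,0,0,-0.005,0,1,0,0,-0.005,0,1,0,0,-0.005,0,1,0,0,-0.005,0,1,0,0,-0.005,0,1,0,0,0,0,1,0,0,0,0])

```text
time_s: 2.1
tool_pos: [0.5227, -0.2513, 0.0982]
eef_rot: [180.0, 0.0, -77.9]
contact_force: [0.3, -0.5, -1.2]
opening: 0.0001
grip_force: 0.0
```

Call:
jog_arm(motion=[1,0,0,-0.005,0,1,0,0,-0.004,0,1,0,0,-0.003,0,1,0,0,-0.002,0,1,0,0,0,0])

```text
time_s: 2.52
tool_pos: [0.5225, -0.2512, 0.0835]
eef_rot: [179.9, 0.0, -77.9]
contact_force: [-0.7, 0.4, 0.5]
opening: 0.0
grip_force: 0.0
```

Call:
jog_arm(motion=[1,0,0,-0.001,0,1,0,0,-0.001,0,1,0,0,-0.001,0,1,0,0,0,0])

```text
time_s: 2.85
tool_pos: [0.5228, -0.2513, 0.0812]
eef_rot: [-180.0, -0.0, -77.9]
contact_force: [0.0, -0.8, 0.2]
opening: -0.0002
grip_force: 0.0
```

```bash
cat > lid.py <<'E'
from h import *
p,S=cloud("side"); cv2.imwrite("pics/s1.png",p[...,::-1])
a=np.radians(12.26); o=np.array([.4934,-.2801]); R=np.array([[np.cos(a),-np.sin(a)],[np.sin(a),np.cos(a)]])
for n,W in (("side",S),("top",cloud("top")[1])):
    L=np.dstack([(W[...,:2]-o)@R,W[...,2:]]).reshape(-1,3)
    q=L[(L[:,0]>.01)&(L[:,0]<.09)&(L[:,1]>-.02)&(L[:,1]<.045)&(L[:,2]>.06)&(L[:,2]<.12)]
    if len(q)>5: print(n,len(q),np.polyfit(q[:,0],q[:,2],1),np.median(q,0))
print(sense()["contact_force"],sense()["tool_pos"])
E
python3 lid.py
```

```text
side 898 [-0.23535728  0.09246866] [0.03339212 0.01154205 0.07149238]
top 48 [0.09090256 0.0688781 ] [ 0.01606703 -0.01488851  0.07057096]
[ 0.3195075   0.32884951 -0.15954122] [ 0.52280592 -0.25125506  0.08118383]
```

Call:
jog_arm(motion=[1,0,0,-0.001,0,1,0,0,-0.001,0,1,0,0,0,0])

```text
time_s: 3.2
tool_pos: [0.5229, -0.2513, 0.081]
eef_rot: [-180.0, -0.0, -77.9]
contact_force: [-4.2, 3.3, 8.4]
opening: 0.0001
grip_force: 4.5
```

Call:
jog_arm(motion=[1,0,0,0,0,1,0,0,0,0,1,0,0,0.02,0,0,0,0,0.041,0,0,-0.0174,-0.0235,0,0,0,-0.0174,-0.0235,0,0,0,-0.0174,-0.0235,0,0,0,-0.0174,-0.0235,0,0,0,-0.0174,-0.0235,0,0,0,0,0,0,0,0,0,0,0,0])

```text
time_s: 4.12
tool_pos: [0.4349, -0.3698, 0.1401]
eef_rot: [180.0, 0.0, -78.0]
contact_force: [-0.3, 0.5, -0.4]
opening: 0.0426
grip_force: 0.0
```

```bash
python3 lid.py; python3 -c "
import cv2;p=cv2.imread('pics/s1.png');cv2.imwrite('pics/s1c.png',cv2.resize(p[150:350,160:400],(720,600)))"
```

```text
side 402 [-0.00296899  0.0706346 ] [0.04489835 0.00933082 0.07043164]
top 250 [-0.01006725  0.07074532] [ 0.07965712 -0.0036684   0.07003716]
[0.57229671 1.38398872 0.07624074] [ 0.43592256 -0.36862659  0.14010383]
```

View pics/s1c.png

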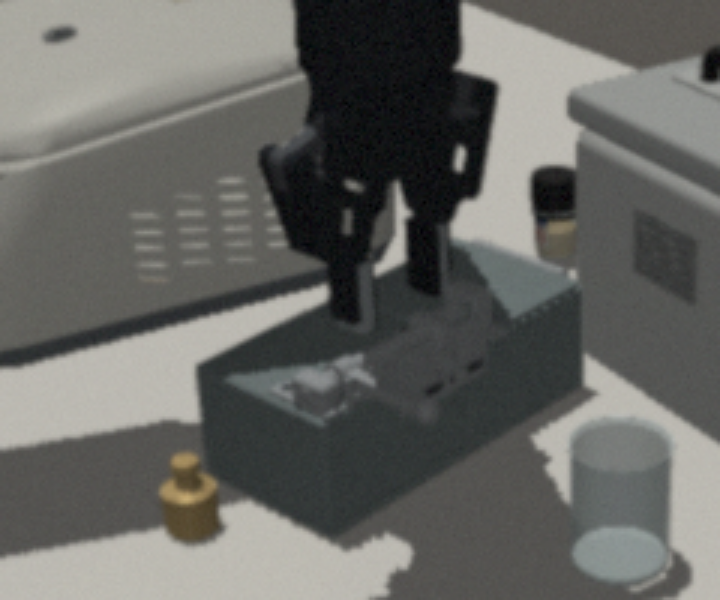

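The lid is shut (the fitted slope is about 0), and the fingers hover over the handle, whose ball is at (430, 410) in the crop.

Call:
jog_arm(motion=[0,0,0,-0.02,0,0,0,0,-0.02,0,0,0,0,-0.015,0,0,0,0,-0.012,0,0,0,0,0,0,0.65,0,0,0,0,0.65,0,0,0,0,0.65,0,0,0,0], newtons=20)

```text
time_s: 4.88
tool_pos: [0.4365, -0.3691, 0.0747]
eef_rot: [-179.9, -0.1, -77.9]
contact_force: [-0.2, -0.4, -0.2]
opening: 0.015
grip_force: 0.0
```

Call:
jog_arm(motion=[0.8,0,0,0,0,1,0,0,0,0,1,0,0,0,0,1,0,0,0,0,1,0,0,0,0])

```text
time_s: 5.3
tool_pos: [0.4361, -0.3692, 0.0743]
eef_rot: [-180.0, -0.1, -77.9]
contact_force: [-0.9, 1.4, 5.5]
opening: 0.0077
grip_force: 22.4
```

```bash
python3 -c "
from h import *
print(sense())
p,_=read_camera('side');cv2.imwrite('pics/s2c.png',cv2.resize(p[200:320,200:360,::-1],(800,600)))"
```

```text
{'time_s': 5.3, 'qpos': array([-2.01131547e+01,  5.19809219e-01, -1.45937172e+01,  3.41421908e-02,
       -7.48111651e+01,  3.22353904e+01]), 'joint_vel': array([ 0.04557428, -0.02915171, -0.04845853,  0.09226832,  0.09063796,
        0.00428897]), 'effort': array([-7.56130368e-02, -3.11029208e+01,  3.12440836e+01,  5.90658277e+00,
        5.12535777e-01, -1.07218852e-02]), 'tool_pos': array([ 0.43607584, -0.36916201,  0.07432907]), 'eef_rot': array([-1.79953883e+02, -6.80488474e-02, -7.78688681e+01]), 'contact_force': array([-0.94774884,  1.37188945,  5.52143542]), 'torque': array([ 0.45738944,  0.38389654, -0.0567293 ]), 'grip_force': 22.367069721221924, 'opening': 0.007670516317335354}
```

View pics/s2c.png

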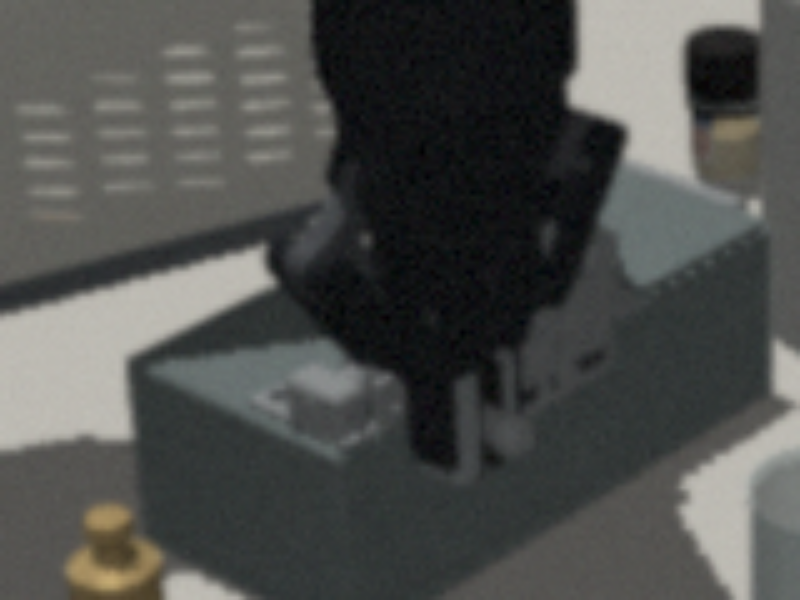

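The handle bar is gripped: the fingers are at (450, 430) with the ball just beyond at (515, 435), and the opening is 7.7 mm. Next I lift it along its circle.

Call:
jog_arm(motion=[1,0,0.0002,0.004,0,1,-0.0001,0.0006,0.004,0,1,-0.0002,0.001,0.0038,0,1,-0.0003,0.0014,0.0038,0,1,-0.0004,0.0017,0.0036,0,1,-0.0004,0.002,0.0034,0])

```text
time_s: 5.85
tool_pos: [0.4342, -0.3615, 0.0957]
eef_rot: [180.0, 0.0, -77.9]
contact_force: [2.6, -0.9, -6.7]
opening: 0.0074
grip_force: 19.7
```

Call:
jog_arm(motion=[1,-0.0005,0.0024,0.0032,0,1,-0.0006,0.0027,0.0029,0,1,-0.0006,0.003,0.0026,0,1,-0.0007,0.0032,0.0024,0,1,0,0,0,0])

```text
time_s: 6.27
tool_pos: [0.4319, -0.3502, 0.1077]
eef_rot: [-180.0, -0.0, -77.9]
contact_force: [0.9, -0.5, -3.5]
opening: 0.0079
grip_force: 20.1
```

Call:
jog_arm(motion=[1,0.0055,0.0012,0,0,1,0.0055,0.0012,0,0,1,0.0055,0.0012,0,0,1,0.0055,0.0012,0,0,1,0.0055,0.0012,0,0,1,0.0055,0.0012,0,0,1,0,0,0,0])

```text
time_s: 6.85
tool_pos: [0.4664, -0.3431, 0.1073]
eef_rot: [-179.9, -0.0, -77.8]
contact_force: [0.2, 3.5, 2.3]
opening: 0.0072
grip_force: 20.8
```

```bash
python3 -c "
from h import *
print(sense()['contact_force'],sense()['tool_pos'])
p,_=read_camera('side');cv2.imwrite('pics/s3c.png',cv2.resize(p[200:320,200:360,::-1],(800,600)))"
```

```text
[0.17088534 3.47996826 2.28513318] [ 0.46639898 -0.34312297  0.10733548]
```

View pics/s3c.png

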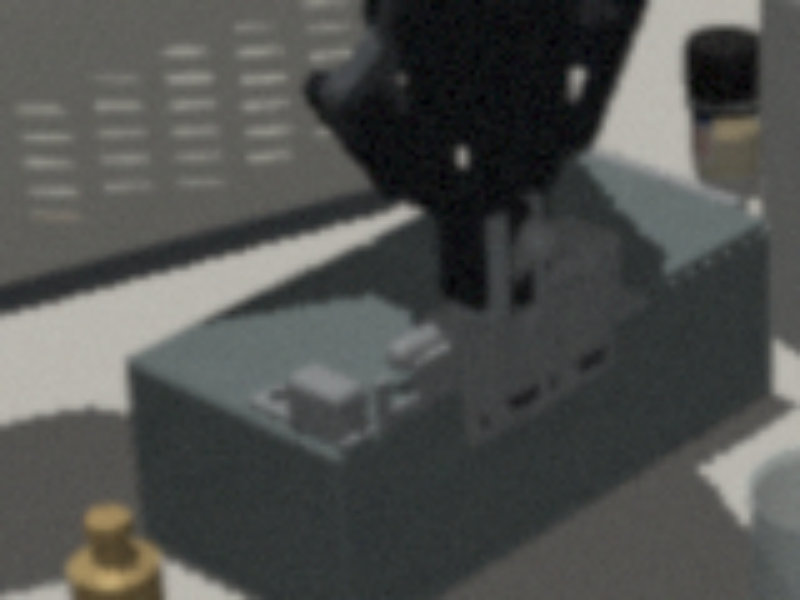

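The handle is up and the bolt is into the staple: the fingers hold the bar at (500, 270), above the plates. Next I lower it until it rests lightly on the plate.

Call:
jog_arm(motion=[1,0.003,0.0006,0,0,1,0.0004,-0.0016,-0.0011,0,1,0.0003,-0.0016,-0.0012,0,1,0.0003,-0.0015,-0.0013,0,1,0.0003,-0.0014,-0.0014,0,1,0,0,0,0])

```text
time_s: 7.4
tool_pos: [0.4698, -0.3492, 0.102]
eef_rot: [-179.9, -0.0, -77.9]
contact_force: [1.3, 3.0, 4.7]
opening: 0.0074
grip_force: 21.7
```

Call:
jog_arm(motion=[1,0.0003,-0.0014,-0.0014,0,1,0.0003,-0.0013,-0.0014,0,1,0,0,0,0])

```text
time_s: 7.65
tool_pos: [0.4703, -0.3519, 0.0993]
eef_rot: [-179.9, -0.0, -77.9]
contact_force: [1.6, 3.8, 4.6]
opening: 0.0076
grip_force: 22.0
```

Call:
jog_arm(motion=[1,0.0003,-0.0013,-0.0015,0,1,0,0,0,0])

```text
time_s: 7.82
tool_pos: [0.4706, -0.353, 0.0981]
eef_rot: [-179.9, -0.0, -77.9]
contact_force: [0.8, 5.2, 6.2]
opening: 0.0072
grip_force: 22.4
```

Call:
jog_arm(motion=[1,0.0002,-0.0012,-0.0016,0,1,0,0,0,0])

```text
time_s: 7.98
tool_pos: [0.4707, -0.354, 0.097]
eef_rot: [-179.9, -0.0, -77.9]
contact_force: [-1.1, 7.1, 8.6]
opening: 0.0076
grip_force: 23.0
```

Call:
jog_arm(motion=[1,0.0015,0.0003,0,0,1,0.0015,0.0003,0,0,1,0.0015,0.0003,0,0,1,0,0,0,0])

```text
time_s: 8.32
tool_pos: [0.4716, -0.354, 0.0968]
eef_rot: [179.6, 0.1, -77.9]
contact_force: [-13.7, 6.2, 12.4]
opening: 0.0072
grip_force: 23.5
```

Call:
jog_arm(motion=[1,0.001,0.0002,0,0,1,0.001,0.0002,0,0,1,0,0,0,0])

```text
time_s: 8.57
tool_pos: [0.4748, -0.3533, 0.0967]
eef_rot: [179.7, 0.0, -77.9]
contact_force: [-8.3, 6.7, 10.5]
opening: 0.0076
grip_force: 23.2
```

Call:
jog_arm(motion=[1,0.001,0.0002,0,0,1,0.001,0.0002,0,0,1,0,0,0,0])

```text
time_s: 8.82
tool_pos: [0.4753, -0.3532, 0.0966]
eef_rot: [179.6, 0.1, -77.9]
contact_force: [-13.5, 5.9, 11.8]
opening: 0.0072
grip_force: 23.4
```

Call:
jog_arm(motion=[1,-0.0002,0.0009,0.0013,0,1,0,0,0,0])

```text
time_s: 8.98
tool_pos: [0.4763, -0.3527, 0.0971]
eef_rot: [179.7, -0.0, -78.0]
contact_force: [-7.9, 1.2, 5.1]
opening: 0.0074
grip_force: 22.6
```

Call:
jog_arm(motion=[1,0.001,0.0002,0,0,1,0,0,0,0])

```text
time_s: 9.15
tool_pos: [0.4766, -0.3526, 0.0971]
eef_rot: [179.6, 0.0, -78.0]
contact_force: [-10.3, 1.0, 5.8]
opening: 0.0071
grip_force: 22.7
```

Call:
jog_arm(motion=[1,0.001,0.0002,0,0,1,0,0,0,0])

```text
time_s: 9.32
tool_pos: [0.4777, -0.3524, 0.097]
eef_rot: [179.6, 0.0, -78.0]
contact_force: [-9.0, 1.6, 6.4]
opening: 0.0075
grip_force: 22.7
```

Call:
jog_arm(motion=[1,0.001,0.0002,0,0,1,0,0,0,0])

```text
time_s: 9.48
tool_pos: [0.4787, -0.3522, 0.097]
eef_rot: [179.6, 0.0, -78.0]
contact_force: [-9.4, 0.5, 5.9]
opening: 0.0073
grip_force: 22.7
```

Call:
jog_arm(motion=[1,0.001,0.0002,0,0,1,0,0,0,0])

```text
time_s: 9.65
tool_pos: [0.4795, -0.352, 0.097]
eef_rot: [179.6, 0.0, -78.0]
contact_force: [-11.0, 0.4, 5.7]
opening: 0.0072
grip_force: 22.7
```

Call:
jog_arm(motion=[1,0.001,0.0002,0,0,1,0,0,0,0])

```text
time_s: 9.82
tool_pos: [0.4806, -0.3518, 0.097]
eef_rot: [179.6, 0.0, -78.0]
contact_force: [-9.1, 0.6, 7.5]
opening: 0.0073
grip_force: 22.7
```

Call:
jog_arm(motion=[1,0.001,0.0002,0,0,1,0,0,0,0])

```text
time_s: 9.98
tool_pos: [0.4817, -0.3516, 0.097]
eef_rot: [179.6, 0.0, -78.0]
contact_force: [-9.1, 0.7, 5.4]
opening: 0.0074
grip_force: 22.7
```

Call:
jog_arm(motion=[1,0.001,0.0002,0,0,1,0,0,0,0])

```text
time_s: 10.15
tool_pos: [0.4829, -0.3513, 0.097]
eef_rot: [179.7, 0.0, -78.0]
contact_force: [-8.7, 0.4, 5.5]
opening: 0.0075
grip_force: 22.6
```

Call:
jog_arm(motion=[1,0.001,0.0002,0,0,1,0,0,0,0])

```text
time_s: 10.32
tool_pos: [0.4839, -0.3511, 0.097]
eef_rot: [179.7, 0.0, -78.0]
contact_force: [-7.6, 1.1, 4.4]
opening: 0.0071
grip_force: 22.6
```

Call:
jog_arm(motion=[1,0.001,0.0002,0,0,1,0,0,0,0])

```text
time_s: 10.48
tool_pos: [0.4852, -0.3508, 0.0969]
eef_rot: [179.7, 0.0, -77.9]
contact_force: [-7.3, 0.6, 4.2]
opening: 0.0072
grip_force: 22.5
```

Call:
jog_arm(motion=[1,0.001,0.0002,0,0,1,0,0,0,0])

```text
time_s: 10.65
tool_pos: [0.4868, -0.3506, 0.0969]
eef_rot: [179.8, 0.0, -77.9]
contact_force: [-4.9, 1.2, 4.7]
opening: 0.0075
grip_force: 22.4
```

Call:
jog_arm(motion=[1,0.001,0.0002,0,0,1,0,0,0,0])

```text
time_s: 10.82
tool_pos: [0.4888, -0.3501, 0.0969]
eef_rot: [179.9, -0.0, -77.9]
contact_force: [-1.3, -0.9, 1.1]
opening: 0.0074
grip_force: 22.1
```

Call:
jog_arm(motion=[1,0.0002,-0.0011,-0.0016,0,1,0,0,0,0])

```text
time_s: 10.98
tool_pos: [0.4897, -0.3508, 0.0957]
eef_rot: [180.0, -0.0, -77.9]
contact_force: [-2.9, 1.4, 3.4]
opening: 0.0071
grip_force: 22.4
```

Call:
jog_arm(motion=[1,0.0002,-0.001,-0.0017,0,1,0,0,0,0])

```text
time_s: 11.15
tool_pos: [0.4902, -0.3517, 0.0942]
eef_rot: [-180.0, -0.0, -77.9]
contact_force: [-2.2, 0.3, 3.4]
opening: 0.0074
grip_force: 22.5
```

Call:
jog_arm(motion=[1,0.0002,-0.001,-0.0017,0,1,0,0,0,0])

```text
time_s: 11.32
tool_pos: [0.4905, -0.3526, 0.0926]
eef_rot: [-180.0, -0.0, -77.9]
contact_force: [-1.7, 1.1, 3.7]
opening: 0.0079
grip_force: 22.6
```

Call:
jog_arm(motion=[1,0.0002,-0.001,-0.0022,0,1,0.0002,-0.0009,-0.0022,0,1,0.0002,-0.0008,-0.0023,0,1,0.0001,-0.0006,-0.0023,0,1,0,0,0,0])

```text
time_s: 11.73
tool_pos: [0.4913, -0.3562, 0.0836]
eef_rot: [-180.0, -0.1, -77.9]
contact_force: [-1.3, -1.0, 3.8]
opening: 0.0076
grip_force: 22.9
```

Call:
jog_arm(motion=[1,0.0001,-0.0005,-0.0023,0,1,0.0001,-0.0003,-0.0023,0,1,0,-0.0002,-0.0022,0,1,0,0,0,0])

```text
time_s: 12.07
tool_pos: [0.4916, -0.3574, 0.0769]
eef_rot: [-180.0, -0.1, -77.9]
contact_force: [-0.8, -1.9, 3.6]
opening: 0.0074
grip_force: 23.2
```

Call:
jog_arm(motion=[1,0,0,-0.0013,0,1,0,0,-0.0013,0,1,0,0,0,0])

```text
time_s: 12.32
tool_pos: [0.4917, -0.3574, 0.0749]
eef_rot: [-179.9, -0.1, -77.9]
contact_force: [-1.1, -1.3, 4.9]
opening: 0.0075
grip_force: 23.5
```

Call:
jog_arm(motion=[1,0,0,-0.001,0,1,0,0,0,0])

```text
time_s: 12.48
tool_pos: [0.4918, -0.3575, 0.0747]
eef_rot: [-179.9, -0.1, -77.9]
contact_force: [-2.3, 0.1, 9.2]
opening: 0.0075
grip_force: 23.9
```

Call:
jog_arm(motion=[0.2,0,0,0,0,0.2,0,0,0,0,0.2,0,0,0,0,0.2,0,0,0.01,0,0.2,0,0,0.02,0,0.2,0,0,0.03,0,0.2,0,0,0.04,0,0.2,0,0,0.04,0,0.2,-0.03,-0.02,0,0,0.2,-0.03,-0.02,0,0,0.2,-0.03,-0.02,0,0,0.2,0,0,0,0])

```text
time_s: 13.48
tool_pos: [0.3975, -0.4192, 0.2145]
eef_rot: [-180.0, -0.1, -78.1]
contact_force: [0.6, -0.1, 0.6]
opening: 0.034
grip_force: 0.0
```

```bash
python3 -c "
from h import *
p,W=cloud('side')
a=np.radians(12.26); o=np.array([.4934,-.2801]); R=np.array([[np.cos(a),-np.sin(a)],[np.sin(a),np.cos(a)]])
L=np.dstack([(W[...,:2]-o)@R,W[...,2:]]).reshape(-1,3)
q=L[(L[:,0]>-.05)&(L[:,0]<.01)&(L[:,1]<-.058)&(L[:,1]>-.095)&(L[:,2]>.06)&(L[:,2]<.13)]
print(len(q),np.median(q,0),np.polyfit(q[:,1],q[:,2],1)); print(sense()['contact_force'])
cv2.imwrite('pics/s4c.png',cv2.resize(p[180:330,200:400,::-1],(800,600)))"; python3 lid.py
```

```text
134 [-0.02135005 -0.07365297  0.08392275] [-0.24674511  0.06329699]
[ 0.06618713 -0.19780971 -0.37217164]
side 611 [-0.00047927  0.07043856] [0.05185106 0.01774726 0.07038074]
top 19 [-0.05916398  0.07555738] [ 0.08656619 -0.01597945  0.07067774]
[ 0.85944853 -0.02855917 -0.22304527] [ 0.40100713 -0.41692332  0.21343185]
```

View pics/s4c.png

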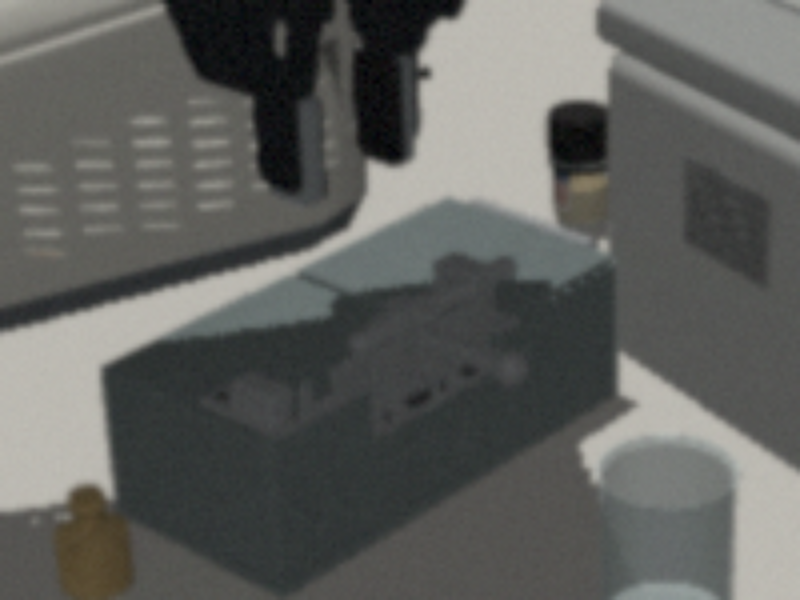

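The lid is shut and the handle is down, with its ball at (512, 370). I'll compare the handle's slope with the seated one in the first picture.

```bash
python3 -c "
from h import *
a=np.radians(12.26); o=np.array([.4934,-.2801]); R=np.array([[np.cos(a),-np.sin(a)],[np.sin(a),np.cos(a)]])
for W,x in((np.load('side0.npy'),-.076),(cloud('side')[1],-.019)):
    L=np.dstack([(W[...,:2]-o)@R,W[...,2:]]).reshape(-1,3)
    for y in np.arange(-.10,-.055,.007):
        q=L[(abs(L[:,0]-x)<.012)&(abs(L[:,1]-y)<.0035)&(L[:,2]>.06)&(L[:,2]<.12)]
        if len(q): print(round(y,3),len(q),np.round(np.percentile(q[:,2],[50,90]),4),np.round(np.median(q[:,0]),4))
    print()
"
```

```text
-0.1 48 [0.0834 0.087 ] -0.0777
-0.093 24 [0.0855 0.088 ] -0.0808
-0.086 28 [0.0843 0.086 ] -0.0781
-0.079 24 [0.0845 0.0861] -0.0779
-0.072 26 [0.0835 0.086 ] -0.0784
-0.065 30 [0.0845 0.0859] -0.0784
-0.058 25 [0.0846 0.0861] -0.0788

-0.1 44 [0.0838 0.0878] -0.0205
-0.093 21 [0.0841 0.0878] -0.0226
-0.086 21 [0.0849 0.0856] -0.0214
-0.079 25 [0.0836 0.0854] -0.0212
-0.072 29 [0.0845 0.0857] -0.0211
-0.065 22 [0.0844 0.0862] -0.0212
-0.058 112 [0.0733 0.0855] -0.0216
```

The handle is level, as it was at the start, and the bolt has travelled about 57 mm.

```bash
python3 -c "
from workcell import *
print(finish_job())"
```

```text
the job is handed in; nothing more can be done
None
```

The job is handed in: the lid is shut, the bolt is through the staple at about 57 mm of travel, the handle lies level in the far notch, and the arm was clear of everything at hand-in; no verdict came back.

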